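# Shim the rocking centrifuge base

### The arm

A 7-joint arm with a two-finger parallel gripper is mounted at the origin on a cart in front of the work surface, level with it; the furniture and walls round the work are solid. World frame = base frame: x ahead of the robot, y to its left, z up, the work surface at z = 0. Lengths are in m, angles in rad, forces in N, time in s.
With the tool pointing down it reaches from about 0.425 to 0.875 m from the base axis. Payload 8.4 kg.
Tool frame: the origin (TCP) lies midway between the tips of the shut fingers; the grasp point (between the pads) lies 19 mm behind it (arm.grip_depth is the distance from the TCP to the grasp point, in m); z points along the fingers, y is the line along which they close (so a half turn about z gives the same grasp; the last joint's range is limited). The gripper opens to 85 mm and grips with 20 to 120 N. Pads are 22 mm wide; open, the fingers measure 114 mm over their backs; the gripper's body (76 mm by 85 mm) begins 54 mm behind the grasp point. The pads swing forward as they close: fully open they stand 13 mm farther back than shut.
Start: joints at [1.155, 0.333, 0.04, 1.465, -0.013, 1.343, -0.059], TCP at [0.202, -0.618, 0.21] pointing down, gripper open.
Joint ranges: [-2.58, 2.58], [-0.38, 2.09], [-1.3, 1.39], [0.25, 2.4], [-1.5, 4.64], [0.08, 2.09], [-2.65, 2.65]. Speed limits (rad/s): [2.22, 2.22, 2.79, 2.79, 3.14, 3.14, 3.14].

### API

Orientations are given as a unit quaternion [w, x, y, z].
In Python, from bench import arm, read_camera gives the robot as it stands. The module is installed in compiled form; this text tells all that it offers.
- The arm moves only by the tool carry_out, never from a script. Its argument "commands" is text: rows parted by semicolons, each of 6 numbers parted by spaces: the shift along the world's x, y, z in m, then the turn, a rotation vector about the world's x, y, z in rad. In form: dx dy dz wx wy wz; .... A call has 1 to 12 rows; each row shifts and turns the commanded pose from where the row before left it; what a row does not reach is not made up. A row lasts 1/12 s, in which the tool goes at most 41.7 mm and 7.16 degrees, less where a joint would pass 70% of its speed; a pose out of reach is approached as far as the arm can. A call with a gripper value outside its range is refused whole. "gripper" is the finger opening in m, from 0 to 0.0854, set as the call begins (left out, the last holds). The fingers move at their own pace and stop on an object; "newtons" is the grip in N (left out, the last holds). Time passes only in rows, so rows that do not move let the fingers close. It gives the time, the measured TCP pose, the force, the opening and the grip force at its end, in the units of the state.
- arm.get_state(): the state, without advancing time (a new reading comes with each control period).
- read_camera(name): name is "side" or "top"; returns a dict with "image" (420x560x3 uint8, red, green, blue), "mtx" (3x3 intrinsics, pixels), "world_to_cam" (4x4, takes a point from world to camera coordinates). Camera axes: x right, y down, z forward; pixel columns grow to the right and rows downward; lengths in m; the calibration is good to about 2 mm. A picture is of the moment at which its call begins. There is no depth.
- arm.job_done(): hands the job in; it is judged then, once.
The state is a dict: "clock": time; "joint_pos": joint angles; "qd": joint speeds; "joint_efforts": joint torques, N m; "position": TCP position; "eef_rot": TCP orientation; "wrist_force": force on the tool from outside, world axes, zero at the start; "moment": the same for the moment, N m; "finger_gap": finger opening in m; "grip_force": force on a finger pad.
Only numpy, scipy, OpenCV 4.12 (cv2) and the standard library are available. Lean on these libraries where they do the work, as an engineer would, in place of code of your own. Each camera call takes 0.05 s, during which the arm holds its last target. There are 200 camera calls.

### The job

The grey base plate under the small centrifuge rocks because its foot below the yellow spot is too short. With the fingertips, push the orange wedge along the worktop, thin end first, under that foot just until it is snug, so that the plate stands level and no longer rocks when the yellow spot is pressed; do not lift the wedge or the plate, do not shove the plate out of its place, and leave the things around alone. Finish with the fingers off the wedge and still holding the yellow spot pressed down, with about 10 N (a kilogram's weight).

Things in the scene. Friction and masses are not known exactly. Their poses are not given: they have to be found in the camera images.
- base_plate: Grey plate, 200 (x) x 240 (y) x 12 mm, top 30 mm above the worktop, loose, with a white bench centrifuge (115 mm high, 3 kg in all) bolted on, centred at x +20, y -35 mm. Origin: on the worktop under the plate's middle; z up. Round feet, 24 mm wide, 18 mm high, at x +-80, y +-100 mm; the one at x -80, y +100 is short by 4 to 8 mm (not known), open to the +y side.
- press_spot (a point): Centre of the yellow disc (26 mm) on the plate's top, 30 mm above the worktop, straight above the short foot. Axes as the plate's. Unwedged, 3 to 5 N down here tips the corner until the short foot meets the worktop; it comes back when let go.
- wedge: Loose orange wedge, 90 (x) x 50 (y) mm, about 0.12 kg. Origin: middle of its underside; +x to the nose. Heel face at x -45 mm, 16 mm high; top level to x -30, then sloping straight to the nose at x +45 mm, 1 mm high. Starts on the plate's +y side, nose to the short foot, in line within 10 mm and 0.12 rad, nose 15 to 75 mm from the foot's rim.
- wedge_mid (a point): Middle of the wedge's underside (same point and axes as wedge). It slides under 1 to 2 N; once the foot's rim bears on the slope, about 5 N seats it snugly, and pushing on lifts the corner (1 mm for each 5 mm of travel). It does not slip out when loaded. Seated and pressed with 10 N, the corner gives less than 1 mm.
- cup: Specimen cup with a red lid, 72 mm across, 76 mm high, standing on the plate's +y side, beyond the wedge. Origin under its middle. Leave it alone.
- red_marker: Marker pen with a red cap, 135 mm long, 17 mm thick, lying on the robot's side of the plate. Leave it alone.
- bench_timer: White timer, 68 x 68 x 20 mm, to the right of the plate. Leave it alone.
- tape: Roll of tan tape, 98 mm across, 25 mm high, to the left of the work. Leave it alone.
There are look-alikes about, which are no part of the job. Of the things like the wedge, leave any that is turquoise; of the rest the smaller one is meant.

How it is judged:
On the way:
1. the wedge's nose is under the short foot (horizontal distance between wedge_mid and press_spot below 0.057 m), for 0.1 s.
At the end, for the whole second after the job is handed in: Fingers press the plate with over 5 N; the wedge, untouched by them, bears over 2 N under the short foot (its middle within 57 mm of the yellow spot, seen from above); the plate is level within 0.015 rad, at rest, within 20 mm of its start (contact force between the fingers and base_plate above 5 N and contact force between wedge and base_plate above 2 N and contact force between the fingers and wedge below 0.3 N and horizontal distance between wedge_mid and press_spot below 0.057 m and angle between base_plate's own z axis and vertical below 0.015 rad and linear speed of each of base_plate, wedge below 0.01 m/s and distance of base_plate from where it was at the start of the episode below 0.02 m); the arm keeps its last pose, push and grip.
It fails at once if the wedge is lifted off the worktop or tipped (height (world z) of wedge above 0.008 m or angle between wedge's own z axis and vertical above 0.2 rad).
It fails at once if the plate is lifted (height (world z) of base_plate above 0.012 m or angle between base_plate's own z axis and vertical above 0.12 rad).
It fails at once if the plate is shoved more than 30 mm (distance of base_plate from where it was at the start of the episode above 0.03 m).
It fails at once if a bystander is moved (distance of any of cup, red_marker, bench_timer, tape from where it was at the start of the episode above 0.02 m).
It also fails if it takes over 45 s, if anything falls off the work surface, if the arm or the gripper's body presses on something with over 40 N, if the wrist force passes 120 N, or if a joint passes its speed limit or range.

## Working session

There is one attempt and no reset: what is moved stays moved. The work goes in short steps, Python scripts to look and compute and a tool call to move; the robot and the scene stay as the last step left them, time stands still between calls to the robot, and variables do not carry over. Pictures are saved under pics/ and viewed, at most 10 in all, crops included, and the job is handed in when it is done.

Besides the shell and the picture viewer there is one more tool, called after ">>>" by a JSON object that holds its "fn" and its "kwargs". carry_out: Moves the arm, as the interface text tells. Its arguments: {"type":"object","properties":{"commands":{"type":"string"},"gripper":{"type":"number"},"newtons":{"type":"number"}},"required":["commands"]}

```bash
mkdir -p pics; cat > h.py <<'E'
from bench import arm, read_camera
import numpy as np, cv2
def shot(n,f):
    c=read_camera(n); cv2.imwrite(f'pics/{f}.png',c['image'][:,:,::-1]); np.savez(f'{f}.npz',**c); return c
def ray(c,uv,z):
    W=np.array(c['world_to_cam']);R,t=W[:3,:3],W[:3,3]
    d=R.T@np.linalg.inv(c['mtx'])@np.array([uv[0],uv[1],1.]); o=-R.T@t
    return o+d*(z-o[2])/d[2]
def proj(c,p):
    W=np.array(c['world_to_cam']);q=c['mtx']@(W[:3,:3]@np.array(p)+W[:3,3]); return q[:2]/q[2]
E
python3 - <<'E'
from h import *
for n in('top','side'):
    c=shot(n,n+'0'); W=c['world_to_cam']; print(n,(-W[:3,:3].T@W[:3,3]).round(3))
s=arm.get_state(); print(s['clock'],s['position'],s['eef_rot'],s['wrist_force'])
a=[cv2.imread(f'pics/{n}0.png') for n in('top','side')]
E
```

```text
top [0.357 0.137 1.228]
side [0.416 1.189 0.692]
0.1 [ 0.2023083  -0.61725386  0.20932901] [-6.95565703e-04  9.87483439e-01  1.57721083e-01 -1.86395993e-04] [ 0.17236922  0.05663001 -0.15574903]
```

View pics/top0.png

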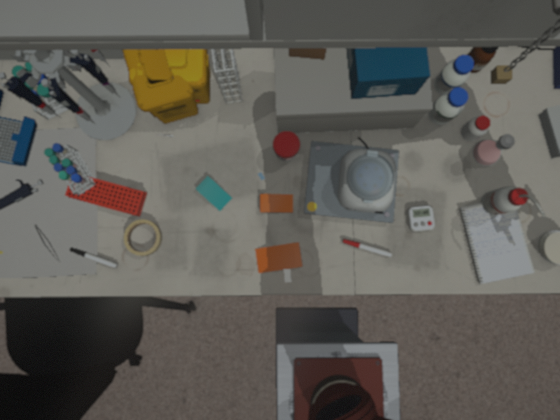

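View pics/side0.png

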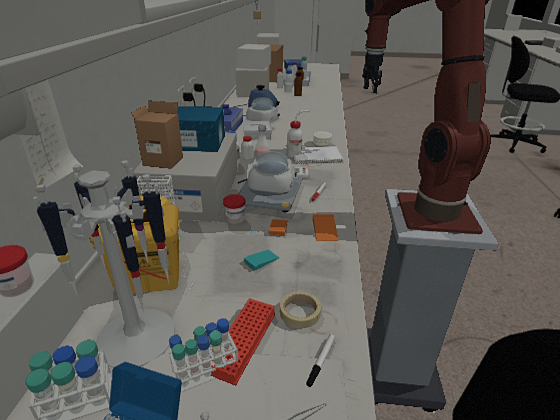

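The top view shows three wedge-like things: turquoise (213,192), a large orange one (279,257) and a small orange one (276,203). The small orange one fits, because it isn't turquoise, it's the smaller of the two orange ones, and it points at the yellow spot (312,207). The cup is at (287,145) and the plate's middle near (352,182).

```bash
python3 - <<'E'
from h import *
c=dict(np.load('top0.npz')); im=c['image']
cv2.imwrite('pics/crop.png',cv2.resize(im[120:280,190:410,::-1],None,fx=3.6,fy=3.6,interpolation=cv2.INTER_CUBIC))
hsv=cv2.cvtColor(im,cv2.COLOR_RGB2HSV)
m=cv2.inRange(hsv,(5,150,90),(16,255,255)); 
for k in cv2.findContours(m,0,2)[0]:
    if cv2.contourArea(k)>100:
        r=cv2.minAreaRect(k); b=cv2.boxPoints(r); print('or',r, [ray(c,p,0.0)[:2].round(3).tolist() for p in b], [ray(c,p,0.016)[:2].round(3).tolist() for p in b])
m=cv2.inRange(hsv,(18,120,100),(32,255,255)); m[:, :300]=0
for k in cv2.findContours(m,0,2)[0]:
    if cv2.contourArea(k)>20:
        M=cv2.moments(k); p=(M['m10']/M['m00'],M['m01']/M['m00']); print('yel',p,cv2.contourArea(k),ray(c,p,.028))
for n,p in dict(c1=(311,144),c2=(398,152),c3=(393,221),c4=(306,213)).items(): print(n,ray(c,p,.03)[:2])
print('cup',ray(c,(287,145),.076))
E
```

```text
or ((277.76202392578125, 257.465087890625), (23.194732666015625, 41.43332290649414), 82.40535736083984) [[0.399, 0.212], [0.413, 0.101], [0.351, 0.094], [0.337, 0.204]] [[0.398, 0.211], [0.412, 0.102], [0.351, 0.094], [0.337, 0.203]]
or ((281.5, 203.0), (16.0, 19.0), 90.0) [[0.545, 0.168], [0.545, 0.116], [0.501, 0.116], [0.501, 0.168]] [[0.543, 0.168], [0.543, 0.116], [0.499, 0.117], [0.499, 0.168]]
or ((265.0, 202.5), (17.0, 10.0), 90.0) [[0.548, 0.201], [0.548, 0.174], [0.501, 0.174], [0.501, 0.201]] [[0.546, 0.2], [0.546, 0.173], [0.499, 0.173], [0.499, 0.2]]
yel (311.5, 206.15217391304347) 46.0 [0.51032022 0.06190389 0.028     ]
c1 [0.67991765 0.06128003]
c2 [ 0.65648388 -0.17367212]
c3 [ 0.46922178 -0.15382038]
c4 [0.49176775 0.07689154]
cup [0.66518244 0.12674912 0.076     ]
```

View pics/crop.png

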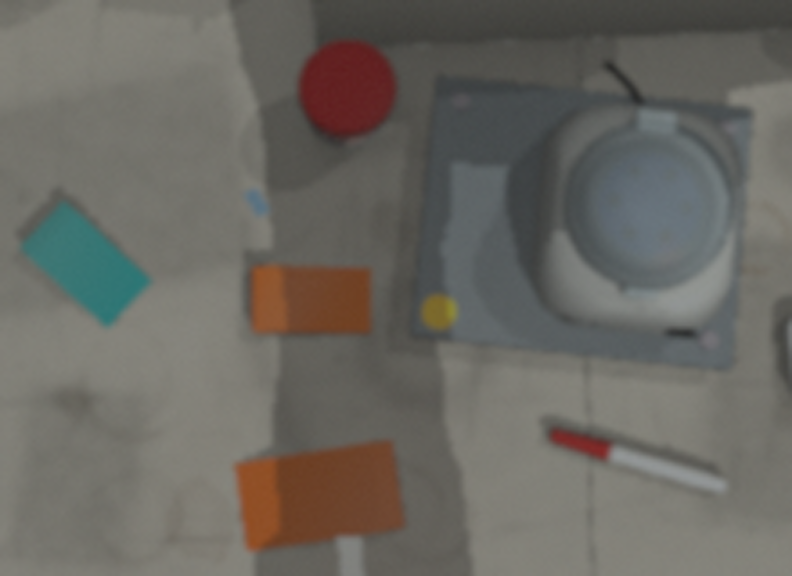

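The crop shows the small orange wedge: heel (the brighter level strip) at crop x≈250 on the left, nose at x≈371, pointing at the yellow spot (438,311). It is confirmed as the smaller of the two orange ones.

```bash
python3 - <<'E'
from h import *
c=dict(np.load('top0.npz'))
f=lambda x,y,z:ray(c,(190+(x+.5)/3.6-.5,120+(y+.5)/3.6-.5),z)[:2]
h1,h2=f(250,265,.016),f(250,332,.016); n1,n2=f(371,269,.001),f(371,333,.001)
e1,e2=f(288,266,.016),f(288,332,.016)
h,n=(h1+h2)/2,(n1+n2)/2; d=(n-h); L=np.linalg.norm(d); print('heel',h,h1,h2,'nose',n,n1,n2,'L',L,'W',h1-h2,n1-n2,'edge',(e1+e2)/2)
d/=L; s=f(438,311,.030); r=s-n; print('spot',s,'dir',d,'along',r@d,'lat',r@np.array([-d[1],d[0]]))
p=[f(*q,.03) for q in((440,78),(750,112),(732,368),(414,335))]; print(p,'mid',np.mean(p,0),'yaxis',p[0]-p[1],p[3]-p[2])
E
```

```text
heel [0.52243039 0.20256401] [0.54778846 0.20259979] [0.49707231 0.20252823] nose [0.52208606 0.11151151] [0.5465951  0.11132925] [0.49757701 0.11169376] L 0.09105315709783693 W [5.07161485e-02 7.15564989e-05] [ 0.04901809 -0.00036451] edge [0.52190396 0.17405899]
spot [0.51040168 0.06254266] dir [-0.00378164 -0.99999285] along 0.04901268389928617 lat -0.011499106907827655
[array([0.68739724, 0.0588525 ]), array([ 0.6599421 , -0.17371854]), array([ 0.46692738, -0.15366905]), array([0.49260452, 0.08050492])] mid [ 0.57671781 -0.04700755] yaxis [0.02745514 0.23257104] [0.02567714 0.23417397]
```

>>> {"fn": "carry_out", "kwargs": {"commands": "0.035 0.035 0.005 0 0 0;0.035 0.035 0.005 0 0 0.12;0.03 0.035 0.005 0 0 0.12;0.02 0.04 0 0 0 0.12;0.02 0.04 0 0 0 0.12;0.02 0.04 0 0 0 0.12;0.02 0.04 0 0 0 0.12;0.02 0.04 0 0 0 0.12;0.01 0.04 0 0 0 0.12;0.01 0.04 0 0 0 0.12;0 0.04 0 0 0 0.12;0 0.04 0 0 0 0.12", "gripper": 0.02}}

```text
clock: 1.1
position: [0.4011, -0.179, 0.2226]
eef_rot: [-0.0, 0.681, 0.732, -0.0]
wrist_force: [1.6, 0.8, -0.9]
finger_gap: 0.0194
grip_force: 0.0
```

>>> {"fn": "carry_out", "kwargs": {"commands": "0.01 0.037 0 0 0 -0.006;0.01 0.037 0 0 0 -0.006;0.01 0.037 0 0 0 -0.006;0.01 0.037 0 0 0 -0.006;0.01 0.037 0 0 0 -0.006;0.01 0.037 0 0 0 -0.006;0.01 0.037 0 0 0 -0.006;0.01 0.037 0 0 0 -0.006;0.01 0.037 0 0 0 -0.006;0.005 0.037 0 0 0 -0.006;0 0.03 0 0 0 -0.006;0 0 0 0 0 0"}}

```text
clock: 2.1
position: [0.4944, 0.2258, 0.2228]
eef_rot: [-0.002, 0.704, 0.71, 0.001]
wrist_force: [-1.6, 0.6, -0.8]
finger_gap: 0.0202
grip_force: 0.0
```

>>> {"fn": "carry_out", "kwargs": {"commands": "0.012 0.022 -0.02 0 0 0;0.012 0.022 -0.03 0 0 0;0 0 -0.035 0 0 0;0 0 -0.035 0 0 0;0 0 -0.035 0 0 0;0 0 0 0 0 0;0 0 0 0 0 0"}}

```text
clock: 2.68
position: [0.519, 0.2621, 0.067]
eef_rot: [-0.001, 0.707, 0.707, -0.002]
wrist_force: [0.2, -0.7, 1.0]
finger_gap: 0.0203
grip_force: 0.0
```

>>> {"fn": "carry_out", "kwargs": {"commands": "0 0 -0.025 0 0 0;0 0 -0.025 0 0 0;0 0 -0.008 0 0 0;0 -0.015 0 0 0 0;0 -0.015 0 0 0 0;0 0 0 0 0 0;0 0 0 0 0 0"}}

```text
clock: 3.27
position: [0.5219, 0.2326, 0.0122]
eef_rot: [0.001, 0.708, 0.706, 0.001]
wrist_force: [0.1, 0.3, 0.5]
finger_gap: 0.0201
grip_force: 0.0
```

```bash
python3 - <<'E'
from h import *
c=shot('side','s1');cv2.imwrite('pics/s1c.png',cv2.resize(c['image'][150:290,190:370,::-1],None,fx=4,fy=4,interpolation=cv2.INTER_CUBIC))
s=arm.get_state();print(s['position'],s['wrist_force'])
E
```

```text
[0.52150799 0.23344917 0.01201957] [-0.78359916 -0.50183165 -0.31557107]
```

View pics/s1c.png

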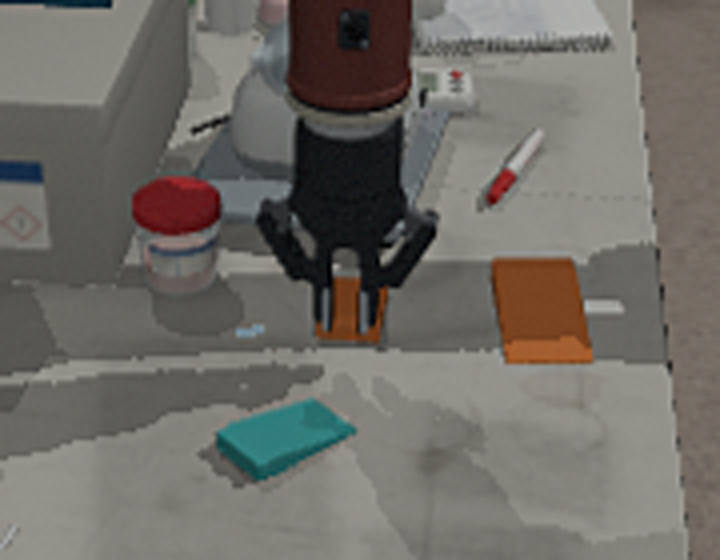

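The side crop shows both fingertips (crop 320–375, 330) just behind the wedge's heel (318–382), clear of the cup. I'll lower a little and push, with a slight −x drift to centre the wedge on the foot.

>>> {"fn": "carry_out", "kwargs": {"commands": "0 -0.005 -0.005 0 0 0;0 -0.008 0 0 0 0;0 -0.006 0 0 0 0;0 -0.005 0 0 0 0;-0.001 -0.005 0 0 0 0;-0.001 -0.006 0 0 0 0;-0.001 -0.006 0 0 0 0;-0.001 -0.006 0 0 0 0;0 0 0 0 0 0"}}

```text
clock: 4.07
position: [0.5161, 0.184, 0.0048]
eef_rot: [0.0, 0.708, 0.707, -0.0]
wrist_force: [-0.7, 0.7, 0.3]
finger_gap: 0.0203
grip_force: 0.0
```

```bash
python3 - <<'E'
from h import *
c=shot('top','t2');s=arm.get_state();print(s['position'],s['wrist_force'])
cv2.imwrite('pics/t2c.png',cv2.resize(c['image'][150:250,230:370,::-1],None,fx=5,fy=5,interpolation=cv2.INTER_CUBIC))
E
```

```text
[0.51624989 0.18487078 0.00496634] [ 0.42695794 -0.23696378 -0.24444249]
```

View pics/t2c.png

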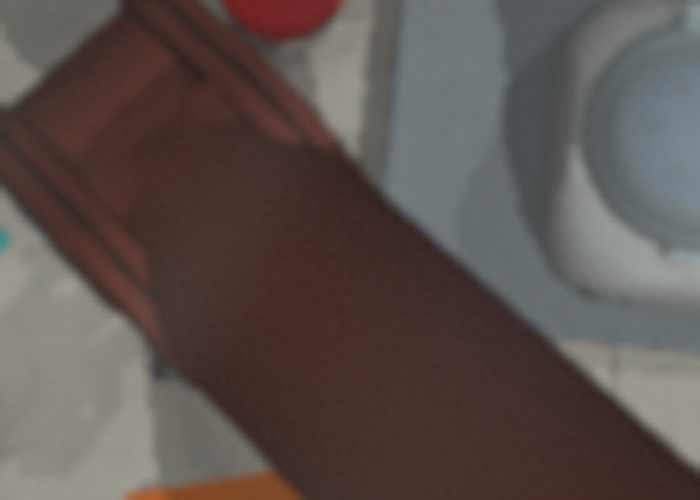

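The arm hides the wedge in the top view, so I'll use force feedback and the side camera.

>>> {"fn": "carry_out", "kwargs": {"commands": "-0.001 -0.004 0.001 0 0 0;-0.001 -0.004 0 0 0 0;-0.001 -0.004 0 0 0 0;0 -0.004 0 0 0 0;0 0 0 0 0 0"}}

```text
clock: 4.53
position: [0.5133, 0.1686, 0.0059]
eef_rot: [0.0, 0.707, 0.707, -0.0]
wrist_force: [-0.0, 0.4, -0.6]
finger_gap: 0.0199
grip_force: 0.0
```

>>> {"fn": "carry_out", "kwargs": {"commands": "0 -0.003 0 0 0 0;0 -0.003 0 0 0 0;0 0 0 0 0 0"}}

```text
clock: 4.78
position: [0.5133, 0.1631, 0.0059]
eef_rot: [0.0, 0.707, 0.707, -0.0]
wrist_force: [-0.2, -0.3, 0.2]
finger_gap: 0.02
grip_force: 0.0
```

```bash
python3 - <<'E'
from h import *
c=shot('side','s3');cv2.imwrite('pics/s3c.png',cv2.resize(c['image'][170:250,230:350,::-1],None,fx=6,fy=6,interpolation=cv2.INTER_CUBIC))
F=[]
s=arm.get_state();print(s['position'],s['wrist_force'])
hsv=cv2.cvtColor(c['image'],cv2.COLOR_RGB2HSV); m=cv2.inRange(hsv,(3,140,80),(17,255,255)); m[:,:255]=0;m[:,305:]=0;m[:205]=0;m[245:]=0
ys,xs=np.nonzero(m);print(xs.min(),xs.max(),ys.min(),ys.max())
for y in range(ys.min(),ys.max()+1): q=xs[ys==y]; print(y,q.min() if len(q) else 0,q.max() if len(q) else 0,len(q))
E
```

```text
[0.51329801 0.1633984  0.0059252 ] [ 0.43131491 -0.09604091  0.13691765]
269 286 220 235
220 272 283 8
221 272 283 9
222 272 283 10
223 271 286 16
224 271 286 16
225 271 285 15
226 270 285 16
227 270 285 16
228 270 284 15
229 269 285 17
230 269 284 16
231 269 284 16
232 269 284 16
233 269 284 16
234 271 284 14
235 284 284 1
```

View pics/s3c.png

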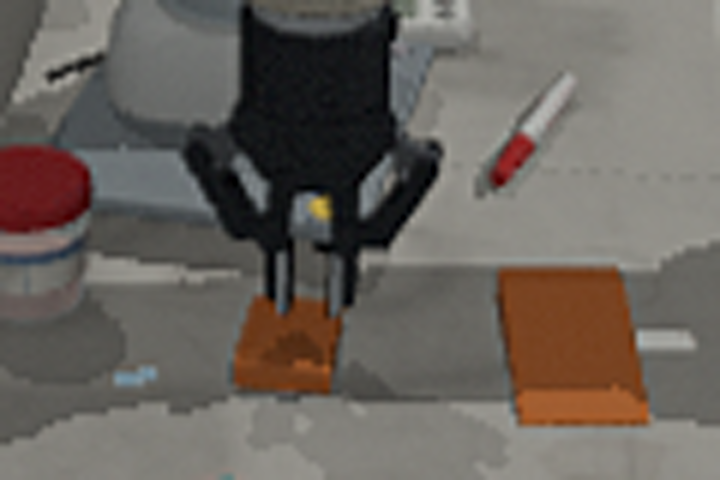

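```bash
python3 - <<'E'
from h import *
c=dict(np.load('s3.npz'))
for z in(.006,.012,.018,.025): print(z,proj(c,(.513-.015,.163,z)),proj(c,(.513+.015,.163,z)))
f=lambda x,y,z:ray(c,(230+(x+.5)/6-.5,170+(y+.5)/6-.5),z)[:2]
print('heel bottom',f(235,390,0),f(330,392,0),'heel top',f(238,358,.016),f(333,360,.016),'vis edge',f(258,298,.013),f(340,318,.013))
c=dict(np.load('s1.npz'))
f=lambda x,y,z:ray(c,(190+(x+.5)/4-.5,150+(y+.5)/4-.5),z)[:2]
print('s1 heel?',f(318,340,0),f(380,342,0)); 
for z in(.012,.02,.03): print(z,proj(c,(.522-.015,.233,z)))
print('s1 tip px',190+325/4,150+332/4)
E
```

```text
0.006 [285.79305191 226.56293186] [276.38583181 225.88369018]
0.012 [285.83569954 224.98244913] [276.40438972 224.30509854]
0.018 [285.87856577 223.39386553] [276.42304252 222.7184343 ]
0.025 [285.92885489 221.53019603] [276.44492505 220.8570403 ]
heel bottom [0.5468421  0.20539198] [0.49803574 0.20086471] heel top [0.54606462 0.19944788] [0.49739685 0.19495253] vis edge [0.54346091 0.13667092] [0.49787613 0.15054571]
s1 heel? [0.54566163 0.20546559] [0.49779902 0.20196614]
0.012 [280.66715889 237.49612752]
0.02 [280.70865714 235.31544461]
0.03 [280.7609509  232.56747068]
s1 tip px 271.25 233.0
```

The wedge has not moved: its heel is still at y≈0.203. The partly open tips stand about 14 mm higher than the TCP and slid over its top. I'll back off, shut the fingers and retry.

>>> {"fn": "carry_out", "kwargs": {"commands": "0 0 0.025 0 0 0;0 0.02 0.01 0 0 0;0.002 0.025 0 0 0 0;0.002 0.025 0 0 0 0;0 0.01 0 0 0 0;0 0 0 0 0 0;0 0 0 0 0 0", "gripper": 0}}

```text
clock: 5.42
position: [0.5168, 0.2438, 0.0406]
eef_rot: [-0.0, 0.707, 0.708, -0.0]
wrist_force: [0.4, -0.3, -0.7]
finger_gap: -0.0002
grip_force: 0.0
```

>>> {"fn": "carry_out", "kwargs": {"commands": "0 0 -0.018 0 0 0;0 0 -0.012 0 0 0;0 0 -0.004 0 0 0;0 0 0 0 0 0;0 0 0 0 0 0"}}

```text
clock: 5.83
position: [0.5171, 0.2431, 0.0069]
eef_rot: [-0.0, 0.707, 0.707, -0.0]
wrist_force: [0.2, 0.4, 0.8]
finger_gap: 0.0
grip_force: 0.0
```

```bash
python3 - <<'E'
from h import *
c=shot('side','s4');cv2.imwrite('pics/s4c.png',cv2.resize(c['image'][170:250,230:350,::-1],None,fx=6,fy=6,interpolation=cv2.INTER_CUBIC))
s=arm.get_state();print(s['position'],s['wrist_force'],s['finger_gap']);q=proj(c,s['position']);print(((q-[230,170])*6).round())
E
```

```text
[0.51746163 0.24350813 0.00732371] [-0.06369258  0.7557818  -0.3887364 ] 0.00017093553603339884
[281. 423.]
```

View pics/s4c.png

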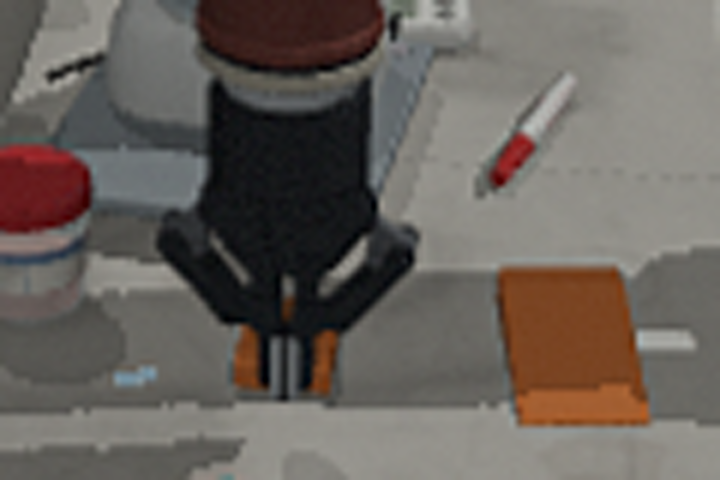

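The shut fingertips end at crop (285,398), but the projected TCP is at (281,423). So the tips may be about 15 mm higher than the TCP says. I'll probe down gently.

>>> {"fn": "carry_out", "kwargs": {"commands": "0 0 -0.003 0 0 0;0 0 -0.002 0 0 0;0 0 0 0 0 0;0 0 0 0 0 0"}}

```text
clock: 6.22
position: [0.5172, 0.2438, 0.002]
eef_rot: [0.0, 0.707, 0.707, -0.0]
wrist_force: [0.2, 0.1, -0.2]
finger_gap: -0.0
grip_force: 0.0
```

```bash
python3 - <<'E'
from h import *
s=arm.get_state();print(s['position'],s['wrist_force'],s['eef_rot'],s['joint_pos'])
c=dict(np.load('s0.npz')) if 0 else dict(np.load('side0.npz'))
# start pose check of tip and yellow spot in the side view
print(proj(c,(.2023,-.6173,.2093)))
hsv=cv2.cvtColor(c['image'],cv2.COLOR_RGB2HSV); m=cv2.inRange(hsv,(18,120,100),(32,255,255)); m[:,:270]=0;m[:190]=0;m[215:]=0;m[:,310:]=0
M=cv2.moments(m,True);print('yel',M['m10']/M['m00'],M['m01']/M['m00'],proj(c,(.5104,.0625,.030)))
print('cup lid', proj(c,(.665,.127,.076)))
E
```

```text
[0.51723482 0.24375699 0.00202721] [ 0.16377417  0.07566694 -0.24156181] [ 1.62135454e-05  7.07115298e-01  7.07098264e-01 -2.94382348e-05] [ 0.11361947  0.49688754 -0.77301764  1.83734989  0.4137564   0.97559772
 -0.83668818]
[368.33753934  98.5777912 ]
yel 285.04761904761904 204.28571428571428 [285.1003165  203.85458777]
cup lid [235.26083134 198.33811702]
```

>>> {"fn": "carry_out", "kwargs": {"commands": "0 0 -0.003 0 0 0;0 0 0 0 0 0;0 0 0 0 0 0"}}

```text
clock: 6.47
position: [0.5171, 0.2437, -0.0012]
eef_rot: [-0.0, 0.707, 0.707, -0.0]
wrist_force: [0.4, 0.6, 0.0]
finger_gap: 0.0003
grip_force: 0.0
```

>>> {"fn": "carry_out", "kwargs": {"commands": "0 0 -0.003 0 0 0;0 0 0 0 0 0;0 0 0 0 0 0"}}

```text
clock: 6.72
position: [0.5171, 0.2438, -0.0042]
eef_rot: [-0.0, 0.707, 0.707, -0.0]
wrist_force: [-0.3, 0.6, -0.8]
finger_gap: -0.0002
grip_force: 0.0
```

>>> {"fn": "carry_out", "kwargs": {"commands": "0 0 -0.003 0 0 0;0 0 0 0 0 0;0 0 0 0 0 0"}}

```text
clock: 6.97
position: [0.5171, 0.2437, -0.0072]
eef_rot: [-0.0, 0.707, 0.707, -0.0]
wrist_force: [0.3, 0.2, -0.2]
finger_gap: -0.0
grip_force: 0.0
```

```bash
python3 - <<'E'
from h import *
c=shot('side','s5');cv2.imwrite('pics/s5c.png',cv2.resize(c['image'][195:250,240:320,::-1],None,fx=8,fy=8,interpolation=cv2.INTER_CUBIC))
s=arm.get_state();print(s['position'],s['wrist_force'],s['finger_gap'])
for z in(0,.005,.01,.015):print(z,((proj(c,(*s['position'][:2],z))-[240,195])*8).round())
E
```

```text
[ 0.5172107   0.24374258 -0.0070842 ] [ 0.1961395  -0.54921054  0.66992341] -0.000307871859415268
0 [295. 380.]
0.005 [295. 370.]
0.01 [295. 359.]
0.015 [295. 348.]
```

View pics/s5c.png

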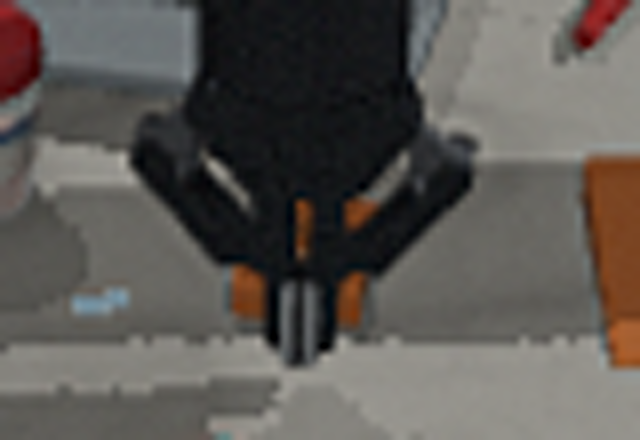

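The image puts the tips about 15 mm above the reported TCP, so tip z is now about 8 mm. That is a fair height for the 16 mm heel, so I'll push now.

>>> {"fn": "carry_out", "kwargs": {"commands": "0 -0.008 -0.002 0 0 0;0.001 -0.008 0 0 0 0;0 -0.007 0 0 0 0;0 -0.005 0 0 0 0;0 -0.004 0 0 0 0;-0.001 -0.005 0 0 0 0;-0.001 -0.005 0 0 0 0;-0.001 -0.005 0 0 0 0;0 0 0 0 0 0"}}

```text
clock: 7.77
position: [0.5151, 0.1956, -0.0091]
eef_rot: [0.0, 0.707, 0.707, -0.0]
wrist_force: [0.2, 0.2, -1.1]
finger_gap: -0.0001
grip_force: 0.0
```

```bash
cat >> h.py <<'E'
def wedge(f):
    c=shot('side',f); s=arm.get_state(); print(s['clock'],s['position'].round(4),s['wrist_force'].round(2))
    im=c['image'].astype(int); a=c['image'][195:250,240:320]
    hsv=cv2.cvtColor(c['image'],cv2.COLOR_RGB2HSV); m=cv2.inRange(hsv,(3,140,80),(17,255,255)); m[:,:255]=0;m[:,305:]=0;m[:200]=0;m[245:]=0
    for l in range(258,295):
        ys=np.nonzero(m[:,l])[0]
        if len(ys)>1: print(l,ys.min(),ys.max(),ray(c,(l,ys.max()+.5),0)[:2].round(3),end=' | ')
    print()
E
python3 -c "
from h import *
wedge('s6')"
```

```text
7.8167 [ 0.5152  0.1961 -0.009 ] [ 0.64 -0.19 -0.35]
271 223 230 [0.543 0.182] | 272 220 230 [0.54  0.182] | 273 220 231 [0.536 0.187] | 274 221 230 [0.533 0.181] | 275 230 231 [0.53  0.186] | 276 230 231 [0.527 0.186] | 284 227 231 [0.502 0.183] | 285 221 231 [0.499 0.182] | 286 221 227 [0.498 0.159] |
```

The wedge now moves: its heel is at y≈0.184, against the expected 0.185. I'll turn the tool slightly clockwise so the nose swings towards the foot's centre line.

>>> {"fn": "carry_out", "kwargs": {"commands": "0 -0.002 0 0 0 -0.04;-0.0005 -0.003 0 0 0 -0.04;-0.0005 -0.004 0 0 0 -0.03;-0.0005 -0.004 0 0 0 0;-0.0005 -0.004 0 0 0 0;-0.0005 -0.003 0 0 0 0;0 0 0 0 0 0"}}

```text
clock: 8.4
position: [0.5127, 0.1759, -0.0091]
eef_rot: [0.0, 0.745, 0.667, -0.0]
wrist_force: [-0.6, -0.1, 0.7]
finger_gap: -0.0
grip_force: 0.1
```

```bash
python3 -c "
from h import *
wedge('s7')"
```

```text
8.45 [ 0.5128  0.1762 -0.009 ] [-0.58  0.35 -0.08]
272 216 223 [0.545 0.142] | 273 216 227 [0.539 0.165] | 274 216 227 [0.535 0.164] | 275 217 227 [0.532 0.164] | 276 218 227 [0.529 0.163] | 277 226 227 [0.526 0.163] | 285 226 227 [0.501 0.16 ] | 286 218 227 [0.498 0.159] | 287 220 227 [0.494 0.159] |
```

Now the wedge is aligned, with its nose near (0.508, 0.072), about at the rim. I'll insert it while watching the force.

>>> {"fn": "carry_out", "kwargs": {"commands": "0 -0.003 0 0 0 0;-0.0005 -0.003 0 0 0 0;-0.0005 -0.003 0 0 0 0;0 -0.003 0 0 0 0;0 0 0 0 0 0"}}

```text
clock: 8.87
position: [0.5117, 0.1639, -0.0091]
eef_rot: [0.0, 0.745, 0.667, -0.0]
wrist_force: [0.8, 0.4, 1.0]
finger_gap: 0.0
grip_force: 0.2
```

>>> {"fn": "carry_out", "kwargs": {"commands": "0 -0.003 0 0 0 0;0 0 0 0 0 0;0 0 0 0 0 0"}}

```text
clock: 9.12
position: [0.5117, 0.1616, -0.009]
eef_rot: [0.0, 0.745, 0.667, -0.0]
wrist_force: [0.5, -0.6, -0.5]
finger_gap: -0.0001
grip_force: 0.0
```

>>> {"fn": "carry_out", "kwargs": {"commands": "0 -0.003 0 0 0 0;0 0 0 0 0 0;0 0 0 0 0 0"}}

```text
clock: 9.37
position: [0.5117, 0.1586, -0.0091]
eef_rot: [0.0, 0.745, 0.667, -0.0]
wrist_force: [-0.5, 0.5, -0.6]
finger_gap: 0.0003
grip_force: 0.1
```

>>> {"fn": "carry_out", "kwargs": {"commands": "0 -0.003 0 0 0 0;0 0 0 0 0 0"}}

```text
clock: 9.53
position: [0.5117, 0.1554, -0.0091]
eef_rot: [-0.0, 0.745, 0.667, -0.0]
wrist_force: [-0.4, 0.6, -1.0]
finger_gap: -0.0001
grip_force: 0.5
```

>>> {"fn": "carry_out", "kwargs": {"commands": "0 -0.003 0 0 0 0;0 0 0 0 0 0"}}

```text
clock: 9.7
position: [0.5119, 0.1533, -0.0089]
eef_rot: [-0.0, 0.745, 0.667, 0.001]
wrist_force: [1.3, 3.9, -0.0]
finger_gap: -0.0002
grip_force: 1.8
```

```bash
python3 -c "
from h import *
wedge('s8')"
```

```text
9.75 [ 0.5119  0.1534 -0.0088] [ 0.64  4.1  -0.81]
271 211 213 [0.556 0.082] | 272 212 217 [0.549 0.106] | 273 214 220 [0.544 0.124] | 274 212 224 [0.538 0.147] | 275 213 224 [0.534 0.147] | 276 213 224 [0.531 0.146] | 277 214 224 [0.528 0.146] | 278 223 224 [0.525 0.145] | 286 222 223 [0.5   0.136] | 287 216 223 [0.497 0.136] | 288 219 223 [0.493 0.135] |
```

The force rose to 4 N, so the rim is bearing on the slope. One small push more.

>>> {"fn": "carry_out", "kwargs": {"commands": "0 -0.002 0 0 0 0;0 0 0 0 0 0"}}

```text
clock: 9.92
position: [0.512, 0.1524, -0.0087]
eef_rot: [-0.001, 0.745, 0.668, 0.001]
wrist_force: [-0.0, 7.4, 0.5]
finger_gap: 0.0002
grip_force: 3.4
```

It is snug at 7.4 N. I'll back off, rise and go over the yellow spot.

>>> {"fn": "carry_out", "kwargs": {"commands": "0 0.006 0 0 0 0;0 0.012 0.005 0 0 0;0 0.005 0.03 0 0 0;0 0 0.035 0 0 0;0 -0.02 0.02 0 0 0;0 -0.03 0 0 0 0;0 -0.03 0 0 0 0;0 -0.025 0 0 0 0;0 -0.008 0 0 0 0;0 0 0 0 0 0;0 0 0 0 0 0"}}

```text
clock: 10.83
position: [0.5117, 0.0616, 0.0812]
eef_rot: [-0.0, 0.745, 0.667, 0.0]
wrist_force: [-0.9, 0.9, -0.5]
finger_gap: 0.0
grip_force: 0.0
```

```bash
python3 -c "
from h import *
c=shot('side','s9');s=arm.get_state();print(s['position'],s['wrist_force'],(proj(c,s['position'])-[240,160])*7)
cv2.imwrite('pics/s9c.png',cv2.resize(c['image'][160:240,240:340,::-1],None,fx=7,fy=7,interpolation=cv2.INTER_CUBIC))"
```

```text
[0.51168603 0.06243969 0.08121846] [ 1.05458474  0.385704   -1.02141382] [315.33635546 212.64008882]
```

View pics/s9c.png

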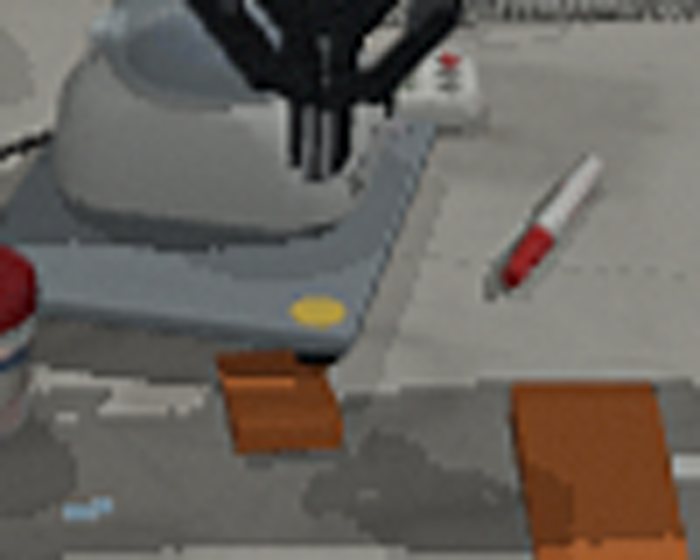

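The picture shows the shut fingers above the yellow spot (318,311), with the wedge (220–343, 350–452) under the short foot (dark, 295–340, 355), which bears near the wedge's −x side. I'll check how much margin that leaves.

```bash
python3 - <<'E'
from h import *
c=dict(np.load('s9.npz'))
f=lambda x,y,z:ray(c,(240+(x+.5)/7-.5,160+(y+.5)/7-.5),z)[:2]
hb=f(238,452,0),f(343,445,0); ht=f(226,388,.016),f(333,388,.016)
print('heel bottom',hb,'top guess',ht)
h=np.mean(hb,0); v=hb[0]-hb[1]; w=np.linalg.norm(v); d=np.array([v[1],-v[0]])/w; mid=h+.045*d
s=f(318,311,.030); print('w',w,'dir',d,'mid',mid,'nose',h+.09*d,'spot',s,'dist',np.linalg.norm(mid-s),'lat',(s-mid)@np.array([-d[1],d[0]]))
print('foot',f(295,355,.005),f(340,352,.005))
for q in((.0,.025),(0,-.025),(.012,-.025),(-.045,-.025),(-.045,.025)):
    p=mid+d*q[0]+np.array([-d[1],d[0]])*q[1]; z=.016 if q[0]<-.03 else .001+(.045-q[0])/5
    print(q,((proj(c,(*p,z))-[239.5,159.5])*7).round())
E
```

```text
heel bottom (array([0.53914057, 0.14513304]), array([0.49166856, 0.13298949])) top guess (array([0.54841852, 0.11607617]), array([0.49885553, 0.10956216]))
w 0.04900057830480563 dir [ 0.24782446 -0.96880495] mid [0.52655667 0.09546504] nose [0.53770877 0.05186882] spot [0.51064131 0.06350446] dist 0.03570402222502631 lat -0.023339493235223763
foot [0.52120555 0.06436909] [0.49984393 0.05872999]
(0.0, 0.025) [225. 383.]
(0, -0.025) [330. 376.]
(0.012, -0.025) [326. 367.]
(-0.045, -0.025) [345. 416.]
(-0.045, 0.025) [238. 423.]
```

The wedge has yawed about +0.25 rad, so the foot sits 23 mm off its centreline, only 2 mm from the edge. That is too marginal. I'll hold the wedge by its sides with the fingertips, slide it back along the worktop, align it and slide it in again.

>>> {"fn": "carry_out", "kwargs": {"commands": "0.004 0.03 0 0 0 0.12;0.004 0.032 0 0 0 0.12;0 0 0 0 0 0.12;0 0 -0.025 0 0 0;0 0 -0.025 0 0 0;0 0 0 0 0 0;0 0 0 0 0 0", "gripper": 0.075, "newtons": 20}}

```text
clock: 11.47
position: [0.5184, 0.1244, 0.0305]
eef_rot: [-0.001, 0.612, 0.79, -0.001]
wrist_force: [-0.5, -0.2, 0.1]
finger_gap: 0.075
grip_force: 0.0
```

```bash
python3 -c "
from h import *
c=shot('side','s10');s=arm.get_state();print(s['position'],s['wrist_force'],s['finger_gap'],(proj(c,s['position'])-[240,170])*8)
cv2.imwrite('pics/s10c.png',cv2.resize(c['image'][170:240,240:330,::-1],None,fx=8,fy=8,interpolation=cv2.INTER_CUBIC))"
```

```text
[0.51949107 0.12440902 0.03158807] [0.32576401 0.61105988 0.92231359] 0.07500891948905741 [323.68694022 343.02318241]
```

View pics/s10c.png

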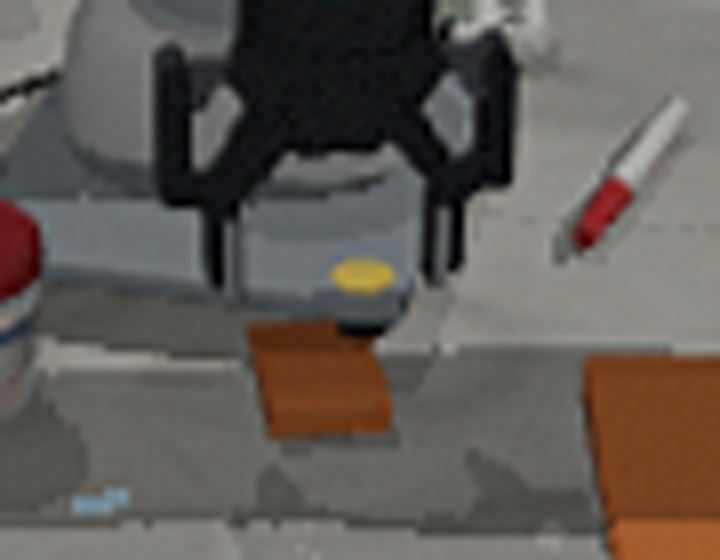

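The picture shows the open tips at crop (225,290) and (440,283), straddling the wedge (248–392, 322–438), which is clear of both. I'll lower and close on its sides.

>>> {"fn": "carry_out", "kwargs": {"commands": "0.003 0 -0.025 0 0 0;0 0 -0.016 0 0 0;0 0 -0.004 0 0 0;0 0 0 0 0 0"}}

```text
clock: 11.85
position: [0.5227, 0.1232, -0.0136]
eef_rot: [-0.0, 0.613, 0.79, -0.0]
wrist_force: [-0.2, -0.3, 0.1]
finger_gap: 0.0748
grip_force: 0.0
```

>>> {"fn": "carry_out", "kwargs": {"commands": "0 0 0 0 0 0;0 0 0 0 0 0;0 0 0 0 0 0;0 0 0 0 0 0;0 0 0 0 0 0", "gripper": 0.04, "newtons": 20}}

```text
clock: 12.27
position: [0.5233, 0.1231, -0.0124]
eef_rot: [0.001, 0.614, 0.79, 0.0]
wrist_force: [-3.0, 0.3, 7.9]
finger_gap: 0.0494
grip_force: 19.4
```

Gripped at 49.4 mm, which matches the wedge's width. I'll ease up 1 mm and slide it back along its own axis.

>>> {"fn": "carry_out", "kwargs": {"commands": "0 0 0.001 0 0 0;-0.001 0.004 0 0 0 0;-0.0015 0.006 0 0 0 0;-0.002 0.008 0 0 0 0;-0.002 0.008 0 0 0 0;-0.002 0.008 0 0 0 0;0 0 0 0 0 0;0 0 0 0 0 0"}}

```text
clock: 12.93
position: [0.5142, 0.1595, -0.0123]
eef_rot: [-0.0, 0.613, 0.79, 0.001]
wrist_force: [-0.9, 5.2, 6.3]
finger_gap: 0.0492
grip_force: 22.4
```

```bash
python3 -c "
from h import *
wedge('s11')"
```

```text
12.9833 [ 0.5143  0.1595 -0.0123] [-1.76  4.59  6.97]
274 216 230 [0.533 0.181] | 275 216 230 [0.53  0.181] | 276 216 230 [0.527 0.18 ] | 277 216 230 [0.524 0.18 ] | 278 216 230 [0.521 0.179] | 279 216 230 [0.518 0.179] | 280 216 230 [0.515 0.179] | 281 216 230 [0.512 0.178] | 282 216 230 [0.508 0.178] | 283 216 230 [0.505 0.177] | 284 216 229 [0.503 0.171] | 285 216 229 [0.5   0.171] | 286 216 230 [0.496 0.176] | 287 218 229 [0.493 0.17 ] | 288 223 229 [0.49 0.17] | 289 226 229 [0.487 0.169] |
```

>>> {"fn": "carry_out", "kwargs": {"commands": "0.002 0.001 0.0005 0 0 -0.12;0.002 0 0 0 0 -0.12;0.003 0 0 0 0 -0.12;0 0 0 0 0 0;0 0 0 0 0 0"}}

```text
clock: 13.4
position: [0.5213, 0.1586, -0.0123]
eef_rot: [-0.0, 0.744, 0.669, 0.0]
wrist_force: [0.4, 0.4, 4.8]
finger_gap: 0.0488
grip_force: 22.3
```

```bash
python3 -c "
from h import *
wedge('s12')
s=arm.get_state();print(s['eef_rot'],s['finger_gap'])"
```

```text
13.45 [ 0.5213  0.1585 -0.0122] [-0.34  1.52  4.69]
271 224 228 [0.544 0.171] | 272 222 228 [0.541 0.171] | 273 221 228 [0.538 0.17 ] | 274 219 229 [0.534 0.175] | 275 218 229 [0.531 0.175] | 276 217 229 [0.528 0.175] | 277 215 229 [0.525 0.174] | 278 215 229 [0.522 0.174] | 279 215 230 [0.518 0.179] | 280 216 230 [0.515 0.179] | 281 216 230 [0.512 0.178] | 282 216 230 [0.508 0.178] | 283 216 230 [0.505 0.177] | 284 216 230 [0.502 0.177] | 285 216 227 [0.501 0.16 ] | 
[-5.87089503e-05  7.43477869e-01  6.68760391e-01  4.40218582e-04] 0.04911794015299759
```

>>> {"fn": "carry_out", "kwargs": {"commands": "-0.0005 -0.004 0 0 0 0;-0.0005 -0.005 0 0 0 0;-0.0005 -0.005 0 0 0 0;-0.0005 -0.005 0 0 0 0;-0.0005 -0.005 0 0 0 0;-0.0005 -0.004 0 0 0 0;-0.0005 -0.003 0 0 0 0;0 0 0 0 0 0"}}

```text
clock: 14.12
position: [0.518, 0.1257, -0.0123]
eef_rot: [0.0, 0.745, 0.667, 0.0]
wrist_force: [1.2, 1.9, 6.3]
finger_gap: 0.0493
grip_force: 22.3
```

>>> {"fn": "carry_out", "kwargs": {"commands": "-0.0003 -0.002 0 0 0 0;0 0 0 0 0 0"}}

```text
clock: 14.28
position: [0.5177, 0.1242, -0.0123]
eef_rot: [0.0, 0.745, 0.667, 0.0]
wrist_force: [1.1, 3.4, 6.0]
finger_gap: 0.0486
grip_force: 22.3
```

>>> {"fn": "carry_out", "kwargs": {"commands": "-0.0003 -0.002 0 0 0 0;0 0 0 0 0 0"}}

```text
clock: 14.45
position: [0.5174, 0.1224, -0.0123]
eef_rot: [0.0, 0.745, 0.667, 0.0]
wrist_force: [0.5, 3.4, 5.0]
finger_gap: 0.049
grip_force: 22.3
```

>>> {"fn": "carry_out", "kwargs": {"commands": "-0.0003 -0.002 0 0 0 0;0 0 0 0 0 0"}}

```text
clock: 14.62
position: [0.5171, 0.1207, -0.0123]
eef_rot: [-0.0, 0.745, 0.667, 0.0]
wrist_force: [0.7, 3.8, 5.7]
finger_gap: 0.0492
grip_force: 22.3
```

>>> {"fn": "carry_out", "kwargs": {"commands": "-0.0002 -0.0015 0 0 0 0;0 0 0 0 0 0"}}

```text
clock: 14.78
position: [0.5169, 0.12, -0.0123]
eef_rot: [-0.0, 0.745, 0.667, 0.001]
wrist_force: [0.2, 6.4, 3.7]
finger_gap: 0.0491
grip_force: 22.1
```

>>> {"fn": "carry_out", "kwargs": {"commands": "-0.0002 -0.0015 0 0 0 0;0 0 0 0 0 0"}}

```text
clock: 14.95
position: [0.5168, 0.1193, -0.0122]
eef_rot: [-0.001, 0.744, 0.668, 0.001]
wrist_force: [1.4, 9.0, 2.5]
finger_gap: 0.0489
grip_force: 22.0
```

```bash
python3 -c "
from h import *
wedge('s13')"
```

```text
15.0 [ 0.5168  0.1193 -0.0123] [1.71 9.23 2.32]
273 219 221 [0.543 0.13 ] | 274 217 222 [0.539 0.135] | 275 215 222 [0.536 0.135] | 276 214 222 [0.532 0.134] | 277 213 222 [0.529 0.134] | 278 212 222 [0.526 0.134] | 279 210 222 [0.523 0.133] | 280 210 223 [0.519 0.139] | 281 210 223 [0.516 0.138] | 282 212 223 [0.513 0.138] | 283 212 223 [0.509 0.137] | 284 213 223 [0.506 0.137] | 285 213 223 [0.503 0.137] | 286 213 224 [0.499 0.142] | 287 212 224 [0.496 0.142] | 288 211 223 [0.493 0.135] |
```

It is snug: 9 N, of which about 3 N is drag. I'll release, rise and check positions numerically.

>>> {"fn": "carry_out", "kwargs": {"commands": "0 0 0 0 0 0;0 0 0 0 0 0;0 0 0 0 0 0;0 0 0 0 0 0", "gripper": 0.075}}

```text
clock: 15.33
position: [0.5159, 0.1166, -0.013]
eef_rot: [-0.0, 0.745, 0.667, -0.001]
wrist_force: [0.1, 0.2, 0.4]
finger_gap: 0.0751
grip_force: 0.0
```

>>> {"fn": "carry_out", "kwargs": {"commands": "0 0 0.02 0 0 0;0 0 0.035 0 0 0;0 0 0.035 0 0 0;-0.002 -0.025 0.01 0 0 0;-0.003 -0.032 0 0 0 0;0 0 0 0 0 0;0 0 0 0 0 0;0 0 0 0 0 0", "gripper": 0.075}}

```text
clock: 16.0
position: [0.5111, 0.0605, 0.0872]
eef_rot: [-0.0, 0.745, 0.667, -0.0]
wrist_force: [0.5, 0.1, -0.5]
finger_gap: 0.0751
grip_force: 0.0
```

```bash
python3 - <<'E'
from h import *
c=shot('side','s14'); s=arm.get_state(); print(s['clock'],s['position'],s['wrist_force'])
hsv=cv2.cvtColor(c['image'],cv2.COLOR_RGB2HSV)
m=cv2.inRange(hsv,(18,120,90),(32,255,255)); m[:,:270]=0;m[:190]=0;m[215:]=0;m[:,310:]=0
M=cv2.moments(m,True); p=(M['m10']/M['m00'],M['m01']/M['m00']) if M['m00'] else None; print('spot',p,M['m00'],ray(c,p,.03) if p else '')
m=cv2.inRange(hsv,(3,140,60),(17,255,255)); m[:,:255]=0;m[:,305:]=0;m[:203]=0;m[245:]=0
for y in range(203,230):
    x=np.nonzero(m[y])[0]
    if len(x): print(y,x.min(),x.max(),end=' | ')
k=max(cv2.findContours(m,0,2)[0],key=cv2.contourArea); print()
for l in range(262,295):
    ys=np.nonzero(m[:,l])[0]
    if len(ys): print(l,ys.max(),ray(c,(l,ys.max()+.5),0)[:2].round(3),end=' | ')
d=np.array([-.112,-.994]); n=np.array([.994,-.112]); h=np.array([.5184,.134])
for q in((0,.025,0),(0,-.025,0),(0,.025,.016),(0,-.025,.016),(.05,.025,.009),(.05,-.025,.009)): print(q,proj(c,(*(h+d*q[0]+n*q[1]),q[2])).round(1))
E
```

```text
16.05 [0.51111461 0.06123185 0.08720656] [-0.43564037  0.87526072  0.15535506]
spot (284.9047619047619, 204.14285714285714) 21.0 [0.51086705 0.06448859 0.03      ]
210 279 281 | 211 279 293 | 212 278 293 | 213 277 292 | 214 276 292 | 215 275 291 | 216 275 291 | 217 274 290 | 218 274 290 | 219 273 290 | 220 273 289 | 221 273 288 | 222 274 288 | 223 280 288 | 224 286 287 | 
273 221 [0.543 0.13 ] | 274 222 [0.539 0.135] | 275 222 [0.536 0.135] | 276 222 [0.532 0.134] | 277 222 [0.529 0.134] | 278 222 [0.526 0.134] | 279 222 [0.523 0.133] | 280 223 [0.519 0.139] | 281 223 [0.516 0.138] | 282 223 [0.513 0.138] | 283 223 [0.509 0.137] | 284 223 [0.506 0.137] | 285 223 [0.503 0.137] | 286 224 [0.499 0.142] | 287 224 [0.496 0.142] | 288 223 [0.493 0.135] | 289 220 [0.492 0.117] | 290 219 [0.489 0.111] | 291 216 [0.487 0.092] | 292 214 [0.485 0.079] | 293 212 [0.483 0.066] | (0, 0.025, 0) [272.8 221.7]
(0, -0.025, 0) [287.9 223.7]
(0, 0.025, 0.016) [272.9 217.6]
(0, -0.025, 0.016) [288.  219.6]
(0.05, 0.025, 0.009) [276.3 211.6]
(0.05, -0.025, 0.009) [291.  213.5]
```

The wedge is now centred under the foot: at the foot's row it spans u 278–293, with the spot at 285. The plate has not moved. I'll shut the fingers and press.

>>> {"fn": "carry_out", "kwargs": {"commands": "0 0.002 0 0 0 0;0 0 0 0 0 0;0 0 0 0 0 0;0 0 0 0 0 0;0 0 -0.025 0 0 0;0 0 -0.02 0 0 0;0 0 -0.008 0 0 0;0 0 0 0 0 0;0 0 0 0 0 0", "gripper": 0}}

```text
clock: 16.8
position: [0.5114, 0.0631, 0.0347]
eef_rot: [-0.0, 0.745, 0.667, -0.0]
wrist_force: [-0.2, 0.6, 0.2]
finger_gap: -0.0001
grip_force: 0.0
```

>>> {"fn": "carry_out", "kwargs": {"commands": "0 0 -0.003 0 0 0;0 0 -0.003 0 0 0;0 0 0 0 0 0"}}

```text
clock: 17.05
position: [0.5117, 0.0627, 0.0287]
eef_rot: [0.0, 0.745, 0.667, 0.0]
wrist_force: [0.3, 0.0, 0.3]
finger_gap: 0.0002
grip_force: 0.0
```

>>> {"fn": "carry_out", "kwargs": {"commands": "0 0 -0.003 0 0 0;0 0 -0.003 0 0 0;0 0 0 0 0 0"}}

```text
clock: 17.3
position: [0.5112, 0.0627, 0.022]
eef_rot: [-0.0, 0.745, 0.667, -0.0]
wrist_force: [0.2, -0.2, 0.0]
finger_gap: -0.0002
grip_force: 0.0
```

>>> {"fn": "carry_out", "kwargs": {"commands": "0 0 -0.002 0 0 0;0 0 -0.002 0 0 0;0 0 0 0 0 0"}}

```text
clock: 17.55
position: [0.5112, 0.0627, 0.0181]
eef_rot: [-0.0, 0.745, 0.667, -0.0]
wrist_force: [0.6, 0.2, -0.1]
finger_gap: 0.0
grip_force: 0.0
```

>>> {"fn": "carry_out", "kwargs": {"commands": "0 0 -0.002 0 0 0;0 0 0 0 0 0"}}

```text
clock: 17.72
position: [0.5113, 0.0628, 0.0162]
eef_rot: [-0.0, 0.745, 0.667, -0.0]
wrist_force: [-0.0, -0.0, 0.2]
finger_gap: 0.0
grip_force: 0.0
```

>>> {"fn": "carry_out", "kwargs": {"commands": "0 0 -0.002 0 0 0;0 0 0 0 0 0"}}

```text
clock: 17.88
position: [0.5113, 0.0627, 0.0142]
eef_rot: [-0.0, 0.745, 0.667, -0.0]
wrist_force: [0.1, -0.9, -0.8]
finger_gap: -0.0002
grip_force: 0.0
```

>>> {"fn": "carry_out", "kwargs": {"commands": "0 0 -0.0015 0 0 0;0 0 0 0 0 0"}}

```text
clock: 18.05
position: [0.5113, 0.0627, 0.0128]
eef_rot: [-0.0, 0.745, 0.667, -0.0]
wrist_force: [-0.6, -0.0, -0.8]
finger_gap: 0.0004
grip_force: 0.0
```

>>> {"fn": "carry_out", "kwargs": {"commands": "0 0 -0.0015 0 0 0;0 0 0 0 0 0"}}

```text
clock: 18.22
position: [0.5113, 0.0627, 0.0112]
eef_rot: [-0.0, 0.745, 0.667, -0.0]
wrist_force: [-0.3, 0.0, -0.5]
finger_gap: -0.0002
grip_force: 0.0
```

>>> {"fn": "carry_out", "kwargs": {"commands": "0 0 -0.0015 0 0 0;0 0 0 0 0 0"}}

```text
clock: 18.38
position: [0.5113, 0.0627, 0.0098]
eef_rot: [-0.0, 0.745, 0.667, -0.0]
wrist_force: [0.5, -0.4, -0.0]
finger_gap: 0.0001
grip_force: 0.0
```

>>> {"fn": "carry_out", "kwargs": {"commands": "0 0 -0.0015 0 0 0;0 0 0 0 0 0"}}

```text
clock: 18.55
position: [0.5116, 0.0628, 0.0089]
eef_rot: [0.0, 0.745, 0.667, -0.0]
wrist_force: [-2.9, -1.5, 6.3]
finger_gap: -0.0001
grip_force: 3.2
```

>>> {"fn": "carry_out", "kwargs": {"commands": "0 0 -0.0008 0 0 0;0 0 0 0 0 0;0 0 0 0 0 0;0 0 0 0 0 0"}}

```text
clock: 18.88
position: [0.5116, 0.0629, 0.0088]
eef_rot: [0.0, 0.745, 0.667, -0.0]
wrist_force: [-5.8, -0.9, 15.8]
finger_gap: 0.0001
grip_force: 8.0
```

```bash
python3 - <<'E'
from h import *
for i in range(4):
    c=read_camera('side'); s=arm.get_state(); print(s['clock'],s['position'].round(4),s['wrist_force'].round(1))
np.savez('s15.npz',**c); hsv=cv2.cvtColor(c['image'],cv2.COLOR_RGB2HSV); m=cv2.inRange(hsv,(3,140,60),(17,255,255)); m[:,:255]=0;m[:,305:]=0;m[:203]=0;m[245:]=0
for y in range(205,226):
    x=np.nonzero(m[y])[0]
    if len(x): print(y,x.min(),x.max(),end=' | ')
E
```

```text
18.9333 [0.5116 0.0628 0.0087] [-6.  -2.  16.4]
18.9833 [0.5116 0.0628 0.0087] [-5.7 -1.9 16.6]
19.0333 [0.5116 0.0628 0.0088] [-6.2 -0.9 16.5]
19.0833 [0.5116 0.0628 0.0087] [-6.5 -1.5 15.9]
210 279 281 | 211 279 293 | 212 278 293 | 213 277 292 | 214 276 292 | 215 275 291 | 216 274 291 | 217 274 290 | 218 274 290 | 219 273 289 | 220 273 289 | 221 273 289 | 222 274 288 | 223 280 288 | 224 286 287 |
```

The corner is rigid: 16 N with only about 0.1 mm of give. I'll ease to about 10 N and relieve the sideways force.

>>> {"fn": "carry_out", "kwargs": {"commands": "-0.0003 0 0.0004 0 0 0;0 0 0 0 0 0;0 0 0 0 0 0"}}

```text
clock: 19.33
position: [0.5116, 0.0628, 0.0089]
eef_rot: [0.0, 0.745, 0.667, 0.0]
wrist_force: [-3.9, -1.2, 10.2]
finger_gap: -0.0003
grip_force: 5.2
```

```bash
python3 - <<'E'
from h import *
for i in range(4):
    c=read_camera('side'); s=arm.get_state(); print(s['clock'],s['wrist_force'].round(1))
if 8<s['wrist_force'][2]<13: print(arm.job_done())
E
```

```text
19.3833 [-2.1 -1.4 10.6]
19.4333 [-2.7 -0.3 10.6]
19.4833 [-2.4 -0.8 10.8]
19.5333 [-3.5 -1.1 10.7]
the job is handed in; nothing more can be done
None
```

I handed the job in at 19.5 s: the orange wedge is snug and centred under the short foot, and the shut fingers hold the yellow spot pressed at about 10.6 N. My first push left the wedge skewed, so I slid it back and in again, holding it by its sides with the fingertips (neither the wedge nor the plate was lifted). The judge's result was not shown.

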